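# Put the salt shaker away and click the cupboard door home

## Robot

A 6-joint arm with a two-finger parallel gripper is mounted at the origin on a cart in front of the work surface, level with it; the furniture and walls round the work are solid. World frame = base frame: x ahead of the robot, y to its left, z up, the work surface at z = 0. Lengths are in m, angles in rad, forces in N, time in s.
With the tool pointing down it reaches from about 0.15 to 0.775 m from the base axis. Payload 6.1 kg.
Tool frame: the origin (TCP) lies midway between the tips of the shut fingers; the grasp point (between the pads) lies 19 mm behind it (arm.grip_depth is the distance from the TCP to the grasp point, in m); z points along the fingers, y is the line along which they close (so a half turn about z gives the same grasp; the last joint's range is limited). The gripper opens to 85 mm and grips with 20 to 120 N. Pads are 22 mm wide; open, the fingers measure 114 mm over their backs; the gripper's body (76 mm by 85 mm) begins 54 mm behind the grasp point. The pads swing forward as they close: fully open they stand 13 mm farther back than shut.
Start: joints at [-1.117, 0.126, -0.04, 1.405, 0, 1.571], TCP at [0.23, -0.472, 0.231] pointing down, gripper open.
Joint ranges: [-2.72, 2.72], [-0.95, 1.95], [-1.27, 1.35], [-1.78, 2.02], [-1.46, 1.47], [-3.14, 3.14]. Speed limits (rad/s): [2.39, 2.39, 3.01, 3.14, 3.14, 3.14].

## Interface

Orientations are given as a rotation vector (axis times angle).
In Python, from plant import arm gives the robot as it stands.
- The arm moves only by the tool jog_arm, never from a script. Its argument "plan" is a list of rows, each an object of numbers: "hand": the finger opening in m, from 0 to 0.0854; "x", "y", "z": the shift along the tool's x, y, z in m; "twist": the turn about the tool's z in degrees. A call has 1 to 12 rows; each row shifts and turns the commanded pose from where the row before left it, along the tool's axes as they then stand; what a row does not reach is not made up. A row lasts 1/12 s, in which the tool goes at most 41.7 mm and 7.16 degrees, less where a joint would pass 70% of its speed; a pose out of reach is approached as far as the arm can. A call is refused whole if a number of a shift passes 0.0417 or a number of a turn 7.16, either way. A call with a gripper value outside its range is refused whole. The fingers move at their own pace and stop on an object; "squeeze" is the grip in N (left out, the last holds). Time passes only in rows, so rows that do not move let the fingers close. It gives the time, the measured TCP pose, the force, the opening and the grip force at its end, in the units of the state.
- arm.read_state(): the state, without advancing time (a new reading comes with each control period).
- arm.camera(name): name is "side" or "top"; returns the picture (400x640x3 uint8, red, green, blue); there is no depth.
- arm.camera_model(name): a dict with "fx", "fy", "cx", "cy" (pixels), "eye" and "orientation" of the camera in the world. Camera axes: x right, y up, looking along -z (the intrinsics and any distortion apply to the point x, -y, -z); pixel columns grow to the right and rows downward; lengths in m; the calibration is good to about 2 mm. A picture is of the moment at which its call begins. camera_model takes no time and is no camera call.
- arm.hand_in(): hands the job in; it is judged then, once.
Trained networks look in the newest picture that a camera, given by its name, has taken for a name from the list of things; names that differ only in an ending like _2 or _b are one class to them, and where a whole thing is asked for, a point or a joint stands for the part that bears it (a point fixed in the world has none). Each returns a list of dicts, best first, with "p" (0 to 1); they miss things now and then, are a little off and sometimes report something else, mostly with a low value. They report only what shows in the picture. A call takes as long as a camera call. They do not tell look-alikes from the thing itself.
- arm.trace(camera, target): "pixels" (400x640 bool, what is visible of it) and "box" ([left, top, width, height] in pixels, round what is visible of it).
- arm.pinpoint(camera, target): "uv" ([column, row] in pixels: a listed point, or the origin of a listed thing).
The state is a dict: "time_s": time; "q": joint angles; "qvel": joint speeds; "joint_efforts": joint torques, N m; "position": TCP position; "ee_rot": TCP orientation; "force": force on the tool from outside, world axes, zero at the start; "torque": the same for the moment, N m; "width": opening from 0.0 (shut) to 1.0 (fully open); "finger_force": force on a finger pad.
Only numpy, scipy, OpenCV 4.12 (cv2) and the standard library are available. Lean on these libraries where they do the work, as an engineer would, in place of code of your own. Each camera call takes 0.05 s, during which the arm holds its last target. There are 200 camera calls.

## Task

The little wooden spice cupboard has been left only half shut, on the first click of its roller catch. Pull its door wide open, stand the salt shaker upright in the metal rack on the inside of the door and let go of it, then push the door shut through both clicks until the catch holds it fully home. Do not ram the door against its stop or force it on once it is home, do not tip the shaker over, and leave the other things on the worktop where they are.

Things in the scene. Friction and masses are not known exactly. Their poses are not given: they have to be found in the camera images.
- cupboard: Small wooden cupboard fixed on the worktop, 160 deep (x) x 200 wide (y) x 150 high mm; origin at the centre of its underside, x axis from front to back. Its front (own x = -80 mm) faces the robot and is closed by one overlay door hinged at the left (own y = +100 mm). A two-step sprung roller catch with a stop sits inside on the right-hand wall, 165 mm from the hinge.
- door (a joint): Door angle about its upright hinge (rad): 0 = inner face flat on the cupboard's front edges, positive = open (clockwise from above), to 1.9; stays where left. Starts held on the first click, about 0.08 to 0.12. Fully home is about 1 cm further in at the handle, always short of 0 by 1 to 8 mm (165 mm from the hinge), not known beforehand, as the catch was screwed on by hand.
- catch_area (a point): Point on the cupboard's front plane where the catch acts, 165 mm from the hinge, 115 mm up (the catch sits up to 8 mm off it). Each click takes 5 to 12 N at the handle, in or out. Closing from wide open passes two humps; past the dead point of the second, the spring pulls the door onto the stop and holds it with about 6 N. The stop is stiff (over 10 N/mm): over 25 N on it is ramming.
- door_handle (a point): On the axis of the door handle, 120 mm above the worktop: an upright round steel bar 10 mm thick, 35 mm in front of the door's outer face, 155 mm from the hinge line along the door. It spans 55 to 143 mm above the worktop, posts at 68 and 92 mm, so it is free above 96 mm. Turns with the door: x axis from outer to inner face, y axis from free edge to hinge.
- door_hinge (a point): Point on the door's vertical hinge axis (left edge, in the plane of the inner face), 120 mm above the worktop; same axes as the handle point. The door is 16 mm thick (own x = -16 to 0 mm), 200 mm wide and reaches 149 mm up.
- rack_floor (a point): Centre of the floor of the open-topped metal rack on the door's inside, 40 mm above the worktop, 95 mm from the hinge line along the door, 36 mm from its inner face; same axes as the handle point. Inside 54 x 54 mm, walls 3 mm thick, 36 mm high above the floor. With the door wide open it lies in front of the cupboard and is loaded from above.
- shaker: Salt shaker with a grey domed top, round, 44 mm diameter up to 74 mm, dome 34 mm, 90 mm tall, about 0.1 kg, loose on the worktop to the right of the cupboard, on any of three places; origin at the centre of its underside, z up its axis.
- egg_cup: White egg cup, 47 mm diameter, 54 mm tall, loose bystander right of the cupboard; origin at the centre of its underside.
- glass: Small clear drinking glass, 46 mm diameter, 59 mm tall, loose bystander right of the cupboard; origin at the centre of its underside.
- ramekin: White ramekin, 73 mm diameter, 41 mm tall, loose bystander left of the cupboard; origin at the centre of its underside.
Things that resemble listed ones, but are neither listed nor needed, are in the scene too. What is meant by the shaker is not orange, and is the larger of those in its own colour.

How it is judged:
On the way, in this order (a step that is already met when the one before it is completed fails the run):
1. the door has been pulled wide open (more than 1 rad) (value of joint door above 1 rad), for 0.2 s.
2. the shaker stands upright on the floor of the door's rack, released, with the door still open (horizontal distance between shaker and rack_floor below 0.01 m and z of shaker in the frame of rack_floor between -0.006 and 0.006 m and angle between shaker's own z axis and vertical below 0.15 rad and contact force between the fingers and shaker below 0.1 N and value of joint door above 0.6 rad), for 0.2 s.
3. the door is home on the catch's stop with the shaker in its rack (contact force between door_pad and catch_stop above 2 N and horizontal distance between shaker and rack_floor below 0.01 m and z of shaker in the frame of rack_floor between -0.006 and 0.006 m and angle between shaker's own z axis and vertical below 0.15 rad), for 0.2 s.
At the end, for the whole second after the job is handed in: The catch's spring holds the door fully home on its stop (more than 2 N, past the second click; door angle below 0.06 rad), the door is at rest, and the shaker stands upright (within 0.15 rad) and at rest on the floor of the door's rack, within 10 mm of its centre (all of step 3 and value of joint door below 0.06 rad and velocity of joint door between -0.05 and 0.05 rad/s and linear speed of shaker below 0.03 m/s); the robot touches nothing.
It fails at once if the door is rammed: pressed on its stop with more than 25 N (contact force between door_pad and catch_stop above 25 N).
It fails at once if the shaker is tipped over (more than 0.6 rad) (angle between shaker's own z axis and vertical above 0.6 rad).
It fails at once if the egg cup is moved more than 30 mm or tipped (distance of egg_cup from where it was at the start of the episode above 0.03 m or angle between egg_cup's own z axis and vertical above 0.5 rad).
It fails at once if the glass is moved more than 30 mm or tipped (distance of glass from where it was at the start of the episode above 0.03 m or angle between glass's own z axis and vertical above 0.5 rad).
It fails at once if the ramekin is moved more than 30 mm or tipped (distance of ramekin from where it was at the start of the episode above 0.03 m or angle between ramekin's own z axis and vertical above 0.5 rad).
It also fails if it takes over 72 s, if anything falls off the work surface, if the arm or the gripper's body presses on something with over 40 N, if the wrist force passes 120 N, or if a joint passes its speed limit or range.

## Working session

There is one attempt and no reset: what is moved stays moved. The work goes in short steps, Python scripts to look and compute and a tool call to move; the robot and the scene stay as the last step left them, time stands still between calls to the robot, and variables do not carry over. Pictures are saved under pics/ and viewed, at most 10 in all, crops included, and the job is handed in when it is done.

Besides the shell and the picture viewer there is one more tool, called after ">>>" as name(argument=value, ...) on one line, values as JSON. jog_arm: Moves the arm, as the interface text tells. Its arguments: {"type":"object","properties":{"plan":{"type":"array"},"squeeze":{"type":"number"}},"required":["plan"]}

```bash
mkdir -p pics; ls; cat > h.py <<'E'
import numpy as np, cv2
from scipy.spatial.transform import Rotation as R
from plant import arm
def cam(n):
    m=arm.camera_model(n); o=np.array(m["orientation"],float)
    Rm=R.from_rotvec(o).as_matrix() if o.size==3 else (o if o.shape==(3,3) else None)
    return m,Rm,np.array(m["eye"])
def ray(n,uv):
    m,Rm,e=cam(n)
    d=np.array([(uv[0]-m["cx"])/m["fx"],-(uv[1]-m["cy"])/m["fy"],-1.])
    return e,Rm@d
def onz(n,uv,z):
    e,d=ray(n,uv); return e+d*(z-e[2])/d[2]
def tri(a,b):
    A=[];B=[]
    for n,uv in (a,b):
        e,d=ray(n,uv); d/=np.linalg.norm(d); P=np.eye(3)-np.outer(d,d); A.append(P);B.append(P@e)
    p=np.linalg.lstsq(np.vstack(A),np.hstack(B),rcond=None)[0]
    gap=max(np.linalg.norm(a@p-b) for a,b in zip(A,B)); return p,gap
def proj(n,p):
    m,Rm,e=cam(n); c=Rm.T@(np.array(p)-e); return np.array([m["cx"]-m["fx"]*c[0]/c[2], m["cy"]+m["fy"]*c[1]/c[2]])
E
python3 - <<'E'
from h import *
for n in("side","top"):
    print(arm.camera_model(n)); cv2.imwrite(f"pics/{n}0.png",arm.camera(n)[:,:,::-1])
    for t in("shaker","door_handle","door_hinge","rack_floor","egg_cup","glass","ramekin","cupboard","catch_area"):
        print(n,t,[(np.round(d["uv"],1).tolist(),round(d["p"],2)) for d in arm.pinpoint(n,t)])
s=arm.read_state();print(s)
E
```

```text
pics
{'fx': 413.2807242370639, 'fy': 413.2807242370639, 'cx': 323.09090229628805, 'cy': 203.09755305310202, 'eye': array([-0.53208161, -0.33500101,  0.88454013]), 'orientation': array([ 0.85904803, -0.62524327, -1.12660485])}
side shaker [([397.4, 236.1], 0.65), ([384.7, 246.7], 0.52), ([414.9, 247.4], 0.51)]
side door_handle [([332.8, 211.0], 0.89)]
side door_hinge [([302.2, 190.0], 0.77)]
side rack_floor [([329.1, 216.5], 0.66)]
side egg_cup [([406.0, 268.0], 0.49)]
side glass [([442.9, 265.7], 0.68)]
side ramekin [([226.6, 201.9], 0.52)]
side cupboard [([333.0, 217.1], 0.63)]
side catch_area [([344.6, 206.5], 0.98)]
{'fx': 440.9762599998477, 'fy': 440.9762599998477, 'cx': 315.7580714102996, 'cy': 206.4750284393811, 'eye': array([0.41310853, 0.0125831 , 1.54969777]), 'orientation': array([ 0.11164768, -0.10336245, -1.56593064])}
top shaker [([403.5, 207.4], 0.67)]
top door_handle [([329.5, 222.8], 0.72)]
top door_hinge [([278.1, 202.0], 0.82), ([328.6, 204.0], 0.23)]
top rack_floor [([311.8, 195.6], 0.71), ([331.0, 202.8], 0.35)]
top egg_cup [([400.9, 237.4], 0.67)]
top glass [([428.9, 228.9], 0.7)]
top ramekin [([193.5, 198.6], 0.81), ([400.8, 205.6], 0.72), ([333.5, 203.1], 0.42)]
top cupboard [([316.6, 185.9], 0.62)]
top catch_area [([331.2, 200.3], 0.72)]
{'time_s': 1.0, 'q': array([-1.11701071e+00,  1.25757239e-01, -3.96087012e-02,  1.40538688e+00,
        1.51194016e-05,  1.57082684e+00]), 'qvel': array([-0.00153784,  0.00026607, -0.00098428, -0.0011462 ,  0.00022179,
       -0.00081998]), 'joint_efforts': array([ 8.21059475e-04, -4.35712516e+01,  3.53097868e+01,  1.34104666e-03,
       -6.80841572e-05, -3.26752428e-06]), 'position': array([ 0.2301411 , -0.47184898,  0.23131299]), 'ee_rot': array([3.06104662e+00, 7.06649130e-01, 3.85161551e-05]), 'force': array([-0.73040408, -0.24147508, -0.11848382]), 'torque': array([ 0.02370159, -0.04347937, -0.00989344]), 'finger_force': 0.0, 'width': 0.998916313613241}
```

```bash
python3 - <<'E'
import cv2,numpy as np
a=cv2.imread("pics/side0.png")[150:300,190:490]; b=cv2.imread("pics/top0.png")[130:280,170:470]
cv2.imwrite("pics/c0.png",np.vstack([cv2.resize(x,(600,300),interpolation=cv2.INTER_CUBIC) for x in(a,b)]))
from h import *
for a,b,n in(((397.4,236.1),(403.5,207.4),"shaker"),((332.8,211),(329.5,222.8),"handle"),((302.2,190),(278.1,202),"hinge"),((344.6,206.5),(331.2,200.3),"catch"),((406,268),(400.9,237.4),"egg"),((442.9,265.7),(428.9,228.9),"glass"),((226.6,201.9),(193.5,198.6),"ram"),((333,217.1),(316.6,185.9),"cup"),((384.7,246.7),(400.8,205.6),"?")):
    print(n,tri(("side",a),("top",b)), onz("top",b,0),onz("side",a,0))
print(onz("side",(384.7,246.7),0),onz("side",(414.9,247.4),0))
E
```

```text
shaker (array([ 0.60803785, -0.24934119,  0.05124887]), np.float64(0.030981405737606067)) [ 0.62391607 -0.28982177  0.        ] [ 6.59987659e-01 -2.14105060e-01 -1.11022302e-16]
handle (array([ 0.55243121, -0.01544899,  0.13032938]), np.float64(0.009278828777087994)) [ 0.56858841 -0.0275966   0.        ] [0.73539417 0.04976713 0.        ]
hinge (array([0.62391943, 0.13645141, 0.13953976]), np.float64(0.006034869259470683)) [0.64246236 0.15492659 0.        ] [0.8426077  0.21790974 0.        ]
catch (array([ 0.63242345, -0.02745549,  0.1011539 ]), np.float64(0.003459383455784952)) [ 0.64890576 -0.03377463  0.        ] [0.78116832 0.01585003 0.        ]
egg (array([ 0.51704483, -0.27467448, -0.01089376]), np.float64(0.005509477064410878)) [ 0.51762724 -0.27809108  0.        ] [ 0.50181552 -0.27029059  0.        ]
glass (array([ 0.547892  , -0.37864846,  0.00293961]), np.float64(0.0021367348138572415)) [ 0.54774344 -0.37721572  0.        ] [ 0.55251906 -0.38086459  0.        ]
ram (array([0.65187953, 0.45929211, 0.00349038]), np.float64(0.004075965476894146)) [0.65416485 0.45652816 0.        ] [0.65569037 0.46667162 0.        ]
cup (array([0.69729633, 0.0270411 , 0.00197153]), np.float64(0.009350552774962209)) [0.70081455 0.0182283  0.        ] [ 6.96238725e-01  3.64664670e-02 -1.11022302e-16]
? (array([ 0.61319233, -0.23011648,  0.00182606]), np.float64(0.05146574777857526)) [ 0.63033806 -0.2804185   0.        ] [ 0.58603138 -0.18387626  0.        ]
[ 0.58603138 -0.18387626  0.        ] [ 0.61671411 -0.28190245  0.        ]
```

View pics/c0.png

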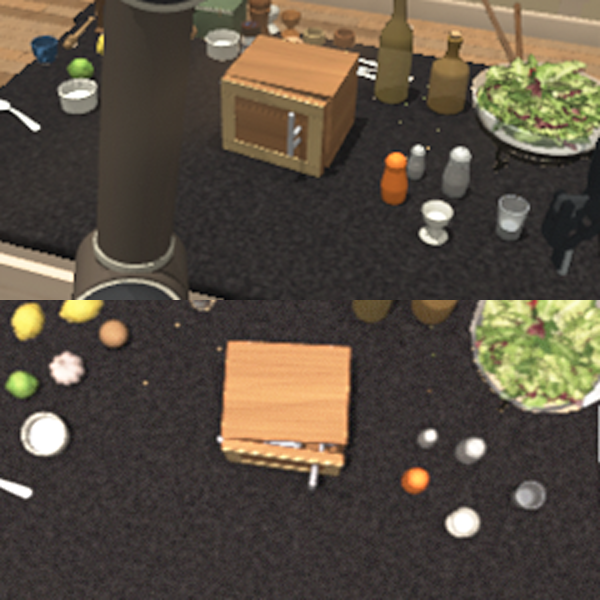

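View pics/top0.png

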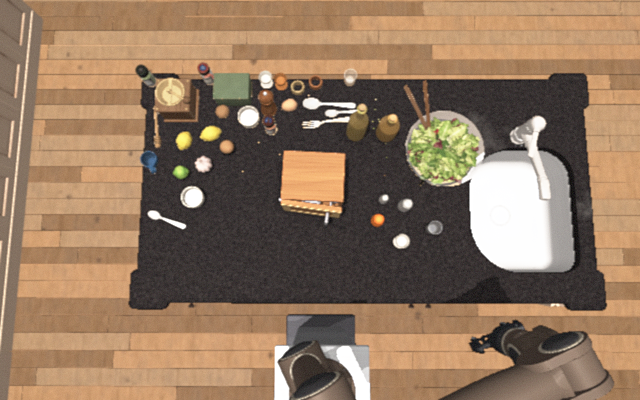

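The crops show the cupboard, its door ajar, with the handle at top pixel ~(329,218). Three shakers stand on its right: orange at top (378,220), a small grey one at (384,198), and the large grey target at (405,204) top, (418,236) side.

```bash
cat >> h.py <<'E'
def hullmask(n,P,S=4):
    uv=np.array([proj(n,p) for p in P]); m=np.zeros((400*S,640*S),np.uint8)
    cv2.fillConvexPoly(m,cv2.convexHull(np.int32(np.round((uv+.5)*S))),1)
    return cv2.resize(m.astype(np.float32),(640,400),interpolation=cv2.INTER_AREA)
def cyl(x,y,z=0,prof=((22,0),(22,74),(17,82),(10,88),(0,90))):
    t=np.linspace(0,2*np.pi,24); return np.array([[x+r/1e3*np.cos(a),y+r/1e3*np.sin(a),z+h/1e3] for r,h in prof for a in t])
def fit(masks,gen,x0,step):
    from scipy.optimize import minimize
    def cost(x):
        c=0
        for n,m in masks.items():
            g=gen(x); h=hullmask(n,g) if not isinstance(g,list) else np.maximum.reduce([hullmask(n,k) for k in g])
            c+=1-np.minimum(h,m).sum()/np.maximum(h,m).sum()
        return c
    x0=np.array(x0,float); sim=np.vstack([x0]+[x0+np.eye(len(x0))[i]*step[i] for i in range(len(x0))])
    r=minimize(cost,x0,method="Nelder-Mead",options=dict(initial_simplex=sim,xatol=2e-4,fatol=1e-4,maxiter=200)); return r.x,r.fun
def box(x0,x1,y0,y1,z0,z1): return np.array([[a,b,c] for a in(x0,x1) for b in(y0,y1) for c in(z0,z1)])/1e3
def rz(P,x,y,t): 
    c,s=np.cos(t),np.sin(t); return np.array([[c*p[0]-s*p[1]+x,s*p[0]+c*p[1]+y,p[2]] for p in P])
E
python3 - <<'E'
from h import *
vis={}
M={}
for n in("side","top"):
    im=arm.camera(n)[:,:,::-1].copy()
    for t in("shaker","cupboard","door_handle"):
        L=arm.trace(n,t); print(n,t,[(d["box"],round(d["p"],2)) for d in L]); M[n+t]=np.array([d["pixels"] for d in L])
    vis[n]=im
np.savez("m0.npz",**M)
sh={}
for n,uv in(("side",(417,236)),("top",(404,206))):
    k=[m for m in M[n+"shaker"] if m[uv[1],uv[0]]]; 
    if k: sh[n]=k[0].astype(float)
print(list(sh))
print("shaker",fit(sh,lambda x:cyl(*x),(.62,-.285),(.01,.01)))
for n in sh: print(n,fit({n:sh[n]},lambda x:cyl(*x),(.62,-.285),(.01,.01)))
cu={n:M[n+"cupboard"][0].astype(float) for n in("side","top")}
dr={n:M[n+"door_handle"][0].astype(float) for n in("side","top")}
print([ (cu[n]*dr[n]).sum() for n in cu],[dr[n].sum() for n in dr])
def gen(x):
    B=box(-80,80,-100,100,0,150); D=box(-16,0,-200,0,0,149); D=rz(D,-.08,.1,-x[3])
    return [rz(B,*x[:3]),rz(D,*x[:3])]
both={n:np.maximum(cu[n],dr[n]) for n in cu}
print("cup",fit(both,gen,(.70,.02,0,.1),(.01,.01,.05,.05)))
print("cup-top",fit({"top":both["top"]},gen,(.70,.02,0,.1),(.01,.01,.05,.05)))
for n in vis:
    o=vis[n]; o[...,2]=np.where(cu[n]>0,255,o[...,2]); o[...,1]=np.where(dr[n]>0,255,o[...,1])
    if n in sh:o[...,0]=np.where(sh[n]>0,255,o[...,0])
cv2.imwrite("pics/m0.png",np.vstack([cv2.resize(vis["side"][150:300,240:440],(800,600))[:300*2:2],cv2.resize(vis["top"][130:280,240:440],(800,600))[::2]]))
print(arm.read_state()["time_s"])
E
```

```text
side shaker [([408.1, 224.5, 14.9, 24.5], 0.79), ([380.1, 227.7, 14.8, 24.6], 0.78), ([394.0, 223.5, 10.9, 14.8], 0.71)]
side cupboard [([300.7, 171.7, 70.2, 64.1], 0.82)]
side door_handle [([298.7, 188.4, 56.6, 49.4], 0.57)]
top shaker [([377.5, 193.1, 9.0, 10.0], 0.51), ([398.3, 198.9, 10.8, 10.5], 0.5)]
top cupboard [([282.3, 151.8, 64.9, 74.6], 0.84)]
top door_handle [([282.4, 198.5, 59.8, 29.4], 0.93)]
['side', 'top']Traceback (most recent call last):
  File "<stdin>", line 15, in <module>
  File "h.py", line 37, in fit
    r=minimize(cost,x0,method="Nelder-Mead",options=dict(initial_simplex=sim,xatol=2e-4,fatol=1e-4,maxiter=200)); return r.x,r.fun
    res = _minimize_neldermead(fun, x0, args, callback, bounds=bounds,
                               **options)
    fxr = func(xr)
    fx = function(np.copy(x), *(wrapper_args + args))
  File "h.py", line 33, in cost
    g=gen(x); h=hullmask(n,g) if not isinstance(g,list) else np.maximum.reduce([hullmask(n,k) for k in g])
                ~~~~~~~~^^^^^
  File "h.py", line 23, in hullmask
    uv=np.array([proj(n,p) for p in P]); m=np.zeros((400*S,640*S),np.uint8)
                 ~~~~^^^^^
  File "h.py", line 21, in proj
    m,Rm,e=cam(n); c=Rm.T@(np.array(p)-e); return np.array([m["cx"]-m["fx"]*c[0]/c[2], m["cy"]+m["fy"]*c[1]/c[2]])
           ~~~^^^
  File "h.py", line 5, in cam
    m=arm.camera_model(n); o=np.array(m["orientation"],float)
ValueError: time passes only in moves, steps and waits
```

Cache the camera models and vectorise projection.

```bash
sed -i 's/^def cam(n):/import functools\n@functools.lru_cache\ndef cam(n):/; s/uv=np.array(\[proj(n,p) for p in P\]);/uv=projs(n,P);/' h.py
cat >> h.py <<'E'
def projs(n,P):
    m,Rm,e=cam(n); c=(np.asarray(P)-e)@Rm; return np.c_[m["cx"]-m["fx"]*c[:,0]/c[:,2], m["cy"]+m["fy"]*c[:,1]/c[:,2]]
E
cat > f.py <<'E'
from h import *
M=np.load("m0.npz")
sh={}
for n,uv in(("side",(417,236)),("top",(404,206))):
    k=[m for m in M[n+"shaker"] if m[uv[1],uv[0]]]; sh[n]=k[0].astype(float)
print("shaker",fit(sh,lambda x:cyl(*x),(.62,-.285),(.01,.01)))
for n in sh: print(n,fit({n:sh[n]},lambda x:cyl(*x),(.62,-.285),(.01,.01)))
cu={n:M[n+"cupboard"][0].astype(float) for n in("side","top")}
dr={n:M[n+"door_handle"][0].astype(float) for n in("side","top")}
print([ (cu[n]*dr[n]).sum() for n in cu],[dr[n].sum() for n in dr])
def gen(x):
    B=box(-80,80,-100,100,0,150); D=rz(box(-16,0,-200,0,0,149),-.08,.1,-x[3]); H=rz(box(-56,-46,-160,-150,55,143),-.08,.1,-x[3])
    return [rz(k,*x[:3]) for k in(B,D,H)]
both={n:np.maximum(cu[n],dr[n]) for n in cu}
for nm,b in(("both",both),("top",{"top":both["top"]}),("side",{"side":both["side"]})):
    x,c=fit(b,gen,(.70,.02,0,.1),(.01,.01,.05,.05)); 
    T=lambda p:rz(rz(np.array([p])/1e3,-.08,.1,-x[3]),*x[:3])[0]
    print(nm,x,c,"hinge",T((0,0,120)),"handle",T((-51,-155,120)))
for n in("side","top"):
    o=cv2.imread(f"pics/{n}0.png"); S=4; o=o[130:290,250:430] if n=="top" else o[150:310,280:460]
    off=np.array([250,130] if n=="top" else [280,150]); o=cv2.resize(o,None,fx=4,fy=4,interpolation=cv2.INTER_CUBIC)
    if n=="side": xb=x
    for g in gen(fit(both,gen,(.70,.02,0,.1),(.01,.01,.05,.05))[0])+[cyl(*fit(sh,lambda x:cyl(*x),(.62,-.285),(.01,.01))[0])]:
        cv2.polylines(o,[cv2.convexHull(np.int32((projs(n,g)+.5-off)*4))],True,(255,255,0),1)
    cv2.imwrite(f"pics/o_{n}.png",o)
cv2.imwrite("pics/o.png",cv2.resize(np.hstack([cv2.imread("pics/o_side.png")[:500],cv2.imread("pics/o_top.png")[:500]]),(800,278*1),interpolation=cv2.INTER_AREA))
E
python3 f.py
```

```text
shaker (array([ 0.62912001, -0.2862299 ]), np.float64(0.4109501407491596))
side (array([ 0.63309828, -0.2847382 ]), np.float64(0.18244890305644101))
top (array([ 0.62904533, -0.28389913]), np.float64(0.22425997425997424))
[np.float64(2014.0), np.float64(712.0)] [np.float64(2040.0), np.float64(759.0)]
both [ 0.70626282  0.03118701 -0.05070175  0.10427763] 0.06079989005608155 hinge [0.63143362 0.1351129  0.12      ] handle [ 0.55711912 -0.01015703  0.12      ]
top [ 0.70590137  0.03166049 -0.04905841  0.09964493] 0.032950032694853304 hinge [0.6309015  0.13546327 0.12      ] handle [ 0.55750017 -0.0102702   0.12      ]
side [ 0.70589747  0.02979572 -0.04049128  0.11222217] 0.02190062711046792 hinge [0.63001107 0.13295217 0.12      ] handle [ 0.55602592 -0.01248579  0.12      ]
```

View pics/o_top.png

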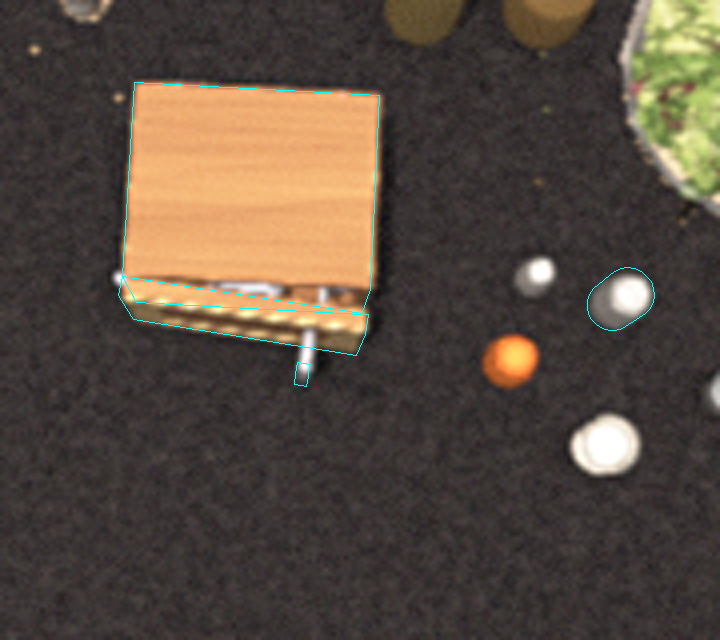

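View pics/o_side.png

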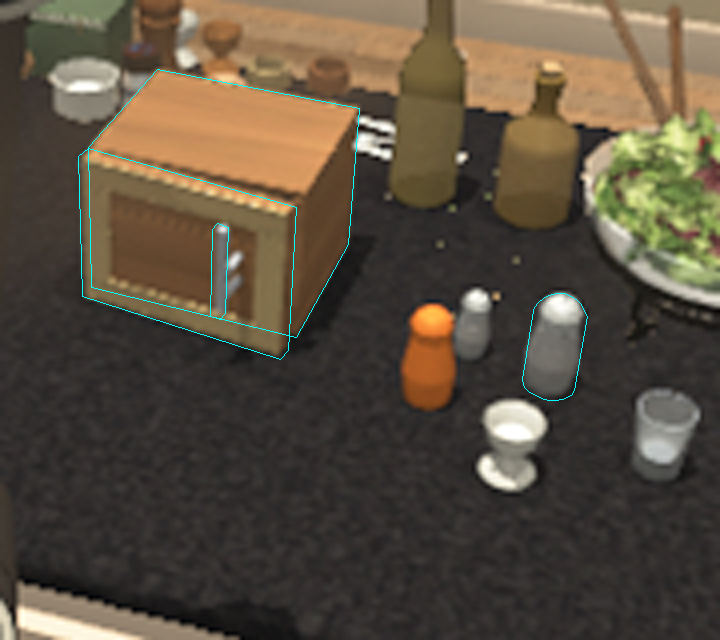

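Model fits agree within a few mm. The handle is at about (0.557, -0.010), the hinge at (0.631, 0.135), and the shaker at (0.629, -0.285). The overlay lies on the image edges. Moving towards the handle.

>>> jog_arm(plan=[{"x": 0.031, "y": -0.017}, {"x": 0.031, "y": -0.017}, {"x": 0.031, "y": -0.017}, {"x": 0.031, "y": -0.017}, {"x": 0.031, "y": -0.017}, {"x": 0.031, "y": -0.017}, {"x": 0.031, "y": -0.017}, {"x": 0.031, "y": -0.017}, {"x": 0.031, "y": -0.017}, {"x": 0.031, "y": -0.017}, {"x": 0.031, "y": -0.017}, {"x": 0.031, "y": -0.017}])

```text
$.plan[0]: bad value
```

>>> jog_arm(plan=[{"twist": -7.15}, {"twist": -7.15}, {"twist": -7.15}, {"twist": -7.15}, {"twist": -7.15}, {"twist": -7.15}, {"twist": -7.15}, {"twist": -7.15}, {"twist": -7.15}, {"twist": -7.15}, {"twist": -7.15}, {"twist": -7.15}])

```text
$.plan[0]: bad value
```

>>> jog_arm(plan=[{"twist": -7.15}, {"twist": -7.15}, {"twist": -7.15}, {"twist": -7.15}, {"twist": -7.15}, {"twist": -7.15}, {"twist": -7.15}, {"twist": -7.15}, {"twist": -2}])

```text
$.plan[0]: bad value
```

```bash
cat > s.py <<'E'
from h import *
def st():
    s=arm.read_state(); p=s["position"]; Rm=R.from_rotvec(s["ee_rot"]).as_matrix()
    print("t",round(s["time_s"],2),"p",np.round(p,4),"yang",round(np.degrees(np.arctan2(Rm[1,1],Rm[0,1])),1),"tilt",round(np.degrees(np.arccos(-Rm[2,2])),2),"q",np.round(s["q"],2),"F",np.round(s["force"],1),"w",round(s["width"],3),"ff",round(s["finger_force"],1)); return p,Rm
def to(*t):
    p,Rm=st(); print("tool shift",np.round(Rm.T@(np.array(t)-p),4))
E
python3 -c "
from s import *
to(.557,-.010,.23)"
```

```text
t 1.4 p [ 0.2302 -0.4718  0.2313] yang -64.0 tilt 0.0 q [-1.12  0.13 -0.04  1.41 -0.    1.57] F [0.6 0.3 0.3] w 0.997 ff 0.0
tool shift [ 0.4962 -0.2718  0.0013]
```

>>> jog_arm(plan=[{"hand": 0.085, "x": 0.031, "y": -0.017, "z": 0, "twist": 0}, {"hand": 0.085, "x": 0.031, "y": -0.017, "z": 0, "twist": 0}, {"hand": 0.085, "x": 0.031, "y": -0.017, "z": 0, "twist": 0}, {"hand": 0.085, "x": 0.031, "y": -0.017, "z": 0, "twist": 0}, {"hand": 0.085, "x": 0.031, "y": -0.017, "z": 0, "twist": 0}, {"hand": 0.085, "x": 0.031, "y": -0.017, "z": 0, "twist": 0}, {"hand": 0.085, "x": 0.031, "y": -0.017, "z": 0, "twist": 0}, {"hand": 0.085, "x": 0.031, "y": -0.017, "z": 0, "twist": 0}, {"hand": 0.085, "x": 0.031, "y": -0.017, "z": 0, "twist": 0}, {"hand": 0.085, "x": 0.031, "y": -0.017, "z": 0, "twist": 0}, {"hand": 0.085, "x": 0.031, "y": -0.017, "z": 0, "twist": 0}, {"hand": 0.085, "x": 0.031, "y": -0.017, "z": 0, "twist": 0}])

```text
time_s: 2.4
position: [0.4758, -0.1238, 0.2315]
ee_rot: [3.061, 0.707, 0.001]
force: [1.5, -0.8, 0.1]
width: 0.997
finger_force: 0.0
```

>>> jog_arm(plan=[{"hand": 0.085, "x": 0, "y": 0, "z": 0, "twist": -7.15}, {"hand": 0.085, "x": 0, "y": 0, "z": 0, "twist": -7.15}, {"hand": 0.085, "x": 0, "y": 0, "z": 0, "twist": -7.15}, {"hand": 0.085, "x": 0, "y": 0, "z": 0, "twist": -7.15}, {"hand": 0.085, "x": 0, "y": 0, "z": 0, "twist": -7.15}, {"hand": 0.085, "x": 0, "y": 0, "z": 0, "twist": -7.15}, {"hand": 0.085, "x": 0, "y": 0, "z": 0, "twist": -7.15}, {"hand": 0.085, "x": 0, "y": 0, "z": 0, "twist": -7.15}, {"hand": 0.085, "x": 0, "y": 0, "z": 0, "twist": -7.15}, {"hand": 0.085, "x": 0, "y": 0, "z": 0, "twist": -7.15}, {"hand": 0.085, "x": 0, "y": 0, "z": 0, "twist": -7.15}, {"hand": 0.085, "x": 0, "y": 0, "z": 0, "twist": -7.15}])

```text
time_s: 3.4
position: [0.4751, -0.1254, 0.2313]
ee_rot: [1.753, 2.607, 0.0]
force: [-0.3, 0.8, -0.2]
width: 0.998
finger_force: 0.0
```

>>> jog_arm(plan=[{"hand": 0.085, "x": 0, "y": 0, "z": 0, "twist": -7.15}, {"hand": 0.085, "x": 0, "y": 0, "z": 0, "twist": -7.15}, {"hand": 0.085, "x": 0, "y": 0, "z": 0, "twist": -7.15}, {"hand": 0.085, "x": 0, "y": 0, "z": 0, "twist": -7.15}, {"hand": 0.085, "x": 0, "y": 0, "z": 0, "twist": -7.15}, {"hand": 0.085, "x": 0, "y": 0, "z": 0, "twist": -7.15}, {"hand": 0.085, "x": 0, "y": 0, "z": 0, "twist": -7.15}, {"hand": 0.085, "x": 0, "y": 0, "z": 0, "twist": -7.15}, {"hand": 0.085, "x": 0, "y": 0, "z": 0, "twist": -2}])

```text
time_s: 4.15
position: [0.4751, -0.1254, 0.2313]
ee_rot: [0.238, 3.133, -0.0]
force: [0.1, -0.8, 0.3]
width: 0.993
finger_force: 0.0
```

```bash
python3 -c "
from s import *
to(.557,-.010,.23)"
```

```text
t 4.15 p [ 0.4751 -0.1254  0.2313] yang 81.3 tilt 0.0 q [-0.26  0.06 -0.11  1.4   0.   -0.11] F [ 0.1 -0.8  0.3] w 0.993 ff 0.0
tool shift [-0.0636  0.1265  0.0013]
```

>>> jog_arm(plan=[{"hand": 0.085, "x": -0.016, "y": 0.0316, "z": 0, "twist": 0}, {"hand": 0.085, "x": -0.016, "y": 0.0316, "z": 0, "twist": 0}, {"hand": 0.085, "x": -0.016, "y": 0.0316, "z": 0, "twist": 0}, {"hand": 0.085, "x": -0.016, "y": 0.0316, "z": 0, "twist": 0}, {"hand": 0.085, "x": 0, "y": 0, "z": 0, "twist": 0}, {"hand": 0.085, "x": 0, "y": 0, "z": 0.026, "twist": 0}, {"hand": 0.085, "x": 0, "y": 0, "z": 0.026, "twist": 0}, {"hand": 0.085, "x": 0, "y": 0, "z": 0.026, "twist": 0}, {"hand": 0.085, "x": 0, "y": 0, "z": 0.026, "twist": 0}, {"hand": 0.085, "x": 0, "y": 0, "z": 0.023, "twist": 0}, {"hand": 0.085, "x": 0, "y": 0, "z": 0, "twist": 0}])

```text
time_s: 5.07
position: [0.555, -0.0107, 0.0995]
ee_rot: [-0.246, -3.124, 0.001]
force: [-1.5, 0.2, -1.3]
width: 0.997
finger_force: 0.0
```

```bash
python3 -c "
from s import *
to(.557,-.010,.103)
cv2.imwrite('pics/g1.png',cv2.resize(arm.camera('side')[130:280,240:440,::-1],(800,600)))"
```

```text
t 5.07 p [ 0.555  -0.0107  0.0995] yang 81.0 tilt 0.44 q [-0.02  0.22 -0.22  1.14 -0.    0.14] F [-1.5  0.2 -1.3] w 0.997 ff 0.0
tool shift [-0.0018  0.001  -0.0035]
```

View pics/g1.png

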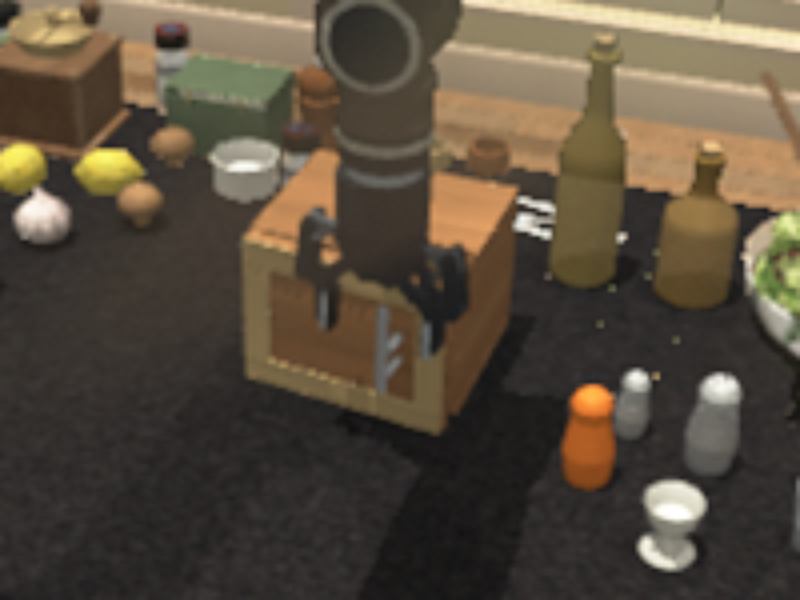

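The fingers stand either side of the bar, which is at crop (381,345). Closing.

>>> jog_arm(plan=[{"hand": 0.03, "x": 0, "y": 0, "z": 0, "twist": 0}, {"hand": 0.03, "x": 0, "y": 0, "z": 0, "twist": 0}, {"hand": 0.03, "x": 0, "y": 0, "z": 0, "twist": 0}, {"hand": 0.0, "x": 0, "y": 0, "z": 0, "twist": 0}, {"hand": 0.0, "x": 0, "y": 0, "z": 0, "twist": 0}, {"hand": 0.0, "x": 0, "y": 0, "z": 0, "twist": 0}, {"hand": 0.0, "x": 0, "y": 0, "z": 0, "twist": 0}], squeeze=60)

```text
time_s: 5.7
position: [0.5583, -0.0111, 0.105]
ee_rot: [0.247, 3.131, -0.002]
force: [-1.2, -2.5, 4.6]
width: 0.094
finger_force: 58.4
```

>>> jog_arm(plan=[{"hand": 0.0, "x": 0.0067, "y": 0.0024, "z": 0, "twist": 2.5}, {"hand": 0.0, "x": 0.0067, "y": 0.0024, "z": 0, "twist": 2.5}, {"hand": 0.0, "x": 0.0107, "y": 0.0039, "z": 0, "twist": 4}, {"hand": 0.0, "x": 0.0107, "y": 0.0039, "z": 0, "twist": 4}, {"hand": 0.0, "x": 0, "y": 0, "z": 0, "twist": 0}])

```text
time_s: 6.12
position: [0.5264, 0.0103, 0.105]
ee_rot: [0.601, 3.083, -0.0]
force: [-1.8, -3.3, 4.0]
width: 0.1
finger_force: 59.3
```

```bash
python3 -c "
from s import *
st()
H=np.array([.631,.1345])
for d in(0,13):
    f=np.radians(-8.9-d); print(H+np.array([np.cos(f)*-.051+np.sin(f)*.155,np.sin(f)*-.051-np.cos(f)*.155]))"
```

```text
t 6.12 p [0.5264 0.0103 0.105 ] yang 67.9 tilt 0.01 q [ 0.02  0.16 -0.28  1.13 -0.    0.4 ] F [-1.8 -3.3  4. ] w 0.1 ff 59.3
[ 0.55663394 -0.01074355]
[0.52586724 0.00970776]
```

>>> jog_arm(plan=[{"hand": 0.0, "x": 0.0107, "y": 0.0039, "z": 0, "twist": 4}, {"hand": 0.0, "x": 0.0107, "y": 0.0039, "z": 0, "twist": 4}, {"hand": 0.0, "x": 0.0107, "y": 0.0039, "z": 0, "twist": 4}, {"hand": 0.0, "x": 0.0107, "y": 0.0039, "z": 0, "twist": 4}, {"hand": 0.0, "x": 0.0107, "y": 0.0039, "z": 0, "twist": 4}, {"hand": 0.0, "x": 0.0107, "y": 0.0039, "z": 0, "twist": 4}, {"hand": 0.0, "x": 0.0107, "y": 0.0039, "z": 0, "twist": 4}, {"hand": 0.0, "x": 0.0107, "y": 0.0039, "z": 0, "twist": 4}, {"hand": 0.0, "x": 0.0107, "y": 0.0039, "z": 0, "twist": 4}, {"hand": 0.0, "x": 0.0107, "y": 0.0039, "z": 0, "twist": 4}, {"hand": 0.0, "x": 0.0107, "y": 0.0039, "z": 0, "twist": 4}, {"hand": 0.0, "x": 0.0107, "y": 0.0039, "z": 0, "twist": 4}])

```text
time_s: 7.12
position: [0.4693, 0.1294, 0.1049]
ee_rot: [1.803, 2.572, -0.0]
force: [-0.5, -2.8, 3.7]
width: 0.098
finger_force: 59.6
```

>>> jog_arm(plan=[{"hand": 0.0, "x": 0.0107, "y": 0.0039, "z": 0, "twist": 4}, {"hand": 0.0, "x": 0, "y": 0, "z": 0, "twist": 0}, {"hand": 0.0, "x": 0, "y": 0, "z": 0, "twist": 0}, {"hand": 0.0, "x": 0, "y": 0, "z": 0, "twist": 0}, {"hand": 0.0, "x": 0, "y": 0, "z": 0, "twist": 0}])

```text
time_s: 7.53
position: [0.4694, 0.1411, 0.105]
ee_rot: [-1.887, -2.511, -0.001]
force: [-3.4, 0.1, 6.7]
width: 0.092
finger_force: 59.7
```

```bash
python3 -c "
from s import *
st()
H=np.array([.631,.1345])
for d in(61,65):
    f=np.radians(-8.9-d); print(H+np.array([np.cos(f)*-.051+np.sin(f)*.155,np.sin(f)*-.051-np.cos(f)*.155]))"
```

```text
t 7.53 p [0.4694 0.1411 0.105 ] yang 16.2 tilt 0.06 q [ 0.29  0.09 -0.36  1.12  0.    1.58] F [-3.4  0.1  6.7] w 0.092 ff 59.7
[0.46791375 0.12912655]
[0.46793618 0.14051597]
```

>>> jog_arm(plan=[{"hand": 0.03, "x": 0, "y": 0, "z": 0, "twist": 0}, {"hand": 0.06, "x": 0, "y": 0, "z": 0, "twist": 0}, {"hand": 0.085, "x": 0, "y": 0, "z": 0, "twist": 0}, {"hand": 0.085, "x": 0, "y": 0, "z": 0, "twist": 0}, {"hand": 0.085, "x": 0, "y": 0, "z": -0.026, "twist": 0}, {"hand": 0.085, "x": 0, "y": 0, "z": -0.026, "twist": 0}, {"hand": 0.085, "x": 0, "y": 0, "z": -0.026, "twist": 0}, {"hand": 0.085, "x": 0, "y": 0, "z": -0.026, "twist": 0}, {"hand": 0.085, "x": 0, "y": 0, "z": -0.026, "twist": 0}, {"hand": 0.085, "x": 0, "y": 0, "z": 0, "twist": 0}])

```text
time_s: 8.37
position: [0.4711, 0.1411, 0.2394]
ee_rot: [1.888, 2.506, 0.009]
force: [0.8, 0.0, -0.1]
width: 0.996
finger_force: 0.0
```

>>> jog_arm(plan=[{"hand": 0.065, "x": -0.034, "y": 0.0026, "z": 0, "twist": 0}, {"hand": 0.065, "x": -0.034, "y": 0.0026, "z": 0, "twist": 0}, {"hand": 0.065, "x": -0.034, "y": 0.0026, "z": 0, "twist": 0}, {"hand": 0.065, "x": -0.034, "y": 0.0026, "z": 0, "twist": 0}, {"hand": 0.065, "x": -0.034, "y": 0.0026, "z": 0, "twist": 0}, {"hand": 0.065, "x": -0.034, "y": 0.0026, "z": 0, "twist": 0}, {"hand": 0.065, "x": -0.034, "y": 0.0026, "z": 0, "twist": 0}, {"hand": 0.065, "x": -0.034, "y": 0.0026, "z": 0, "twist": 0}, {"hand": 0.065, "x": -0.034, "y": 0.0026, "z": 0, "twist": 0}, {"hand": 0.065, "x": -0.034, "y": 0.0026, "z": 0, "twist": 0}, {"hand": 0.065, "x": -0.034, "y": 0.0026, "z": 0, "twist": 0}, {"hand": 0.065, "x": -0.034, "y": 0.0026, "z": 0, "twist": 0}])

```text
time_s: 9.37
position: [0.6119, -0.2447, 0.2334]
ee_rot: [-1.89, -2.508, 0.0]
force: [0.6, -0.1, -0.3]
width: 0.759
finger_force: 0.0
```

```bash
cat > r.py <<'E'
from s import *
to(.629,-.285,.23)
D={}
for n in("side","top"):
    cv2.imwrite(f"pics/r_{n}.png",arm.camera(n)[:,:,::-1])
    for t in("rack_floor","door_handle","door_hinge"): print(n,t,[(np.round(d["uv"],1).tolist(),round(d["p"],2)) for d in arm.pinpoint(n,t)[:2]])
    L=arm.trace(n,"door_handle"); D[n]=L[0]["pixels"].astype(float); print(L[0]["box"],L[0]["p"])
np.savez("d1.npz",**D)
def gen(x):
    f=x[2]; g=[box(-16,0,-200,0,0,149),box(-56,-46,-160,-150,55,143)]
    return [rz(k,x[0],x[1],f) for k in g]
def rk(x,p): return rz(np.array([p])/1e3,*x)[0]
x0=np.array([.632,.135,-1.29])
for n in("side","top"):
    o=cv2.imread(f"pics/r_{n}.png"); off=np.array([240,130] if n=="top" else [260,130]); o=cv2.resize(o[off[1]:off[1]+130,off[0]:off[0]+160],None,fx=4,fy=4,interpolation=cv2.INTER_CUBIC)
    for g in gen(x0)+[rz(box(9,63,-122,-68,76,76),*x0)]: cv2.polylines(o,[cv2.convexHull(np.int32((projs(n,g)+.5-off)*4))],True,(255,255,0),1)
    print(n,"rack floor pred",proj(n,rk(x0,(36,-95,40))),"handle",proj(n,rk(x0,(-51,-155,120))))
    cv2.imwrite(f"pics/ro_{n}.png",o)
cv2.imwrite("pics/ro.png",np.vstack([cv2.imread("pics/ro_top.png")[120:420],cv2.imread("pics/ro_side.png")[100:400]]))
print("rack at",rk(x0,(36,-95,40)))
E
python3 r.py
```

```text
t 9.37 p [ 0.6119 -0.2447  0.2334] yang 16.0 tilt 0.05 q [-0.38  0.39  0.31  1.49  0.    0.91] F [ 0.6 -0.1 -0.3] w 0.759 ff 0.0
tool shift [-0.0434  0.0054  0.0034]
side rack_floor [([310.3, 229.5], 0.87)]
side door_handle [([283.6, 219.1], 0.95), ([412.9, 244.7], 0.72)]
side door_hinge []
[281.4, 188.1, 37.6, 69.1] 0.74
top rack_floor [([298.8, 224.6], 0.62), ([312.9, 188.5], 0.57)]
top door_handle [([283.0, 253.0], 0.82)]
top door_hinge [([282.3, 199.6], 0.78)]
[275.4, 198.6, 38.4, 61.8] 0.9
side rack floor pred [310.10365412 228.02991613] handle [281.73598101 218.00419091]
top rack floor pred [300.20135418 226.76392326] handle [278.29892516 249.69908227]
rack at [0.55069702 0.07408345 0.04      ]
```

View pics/ro.png

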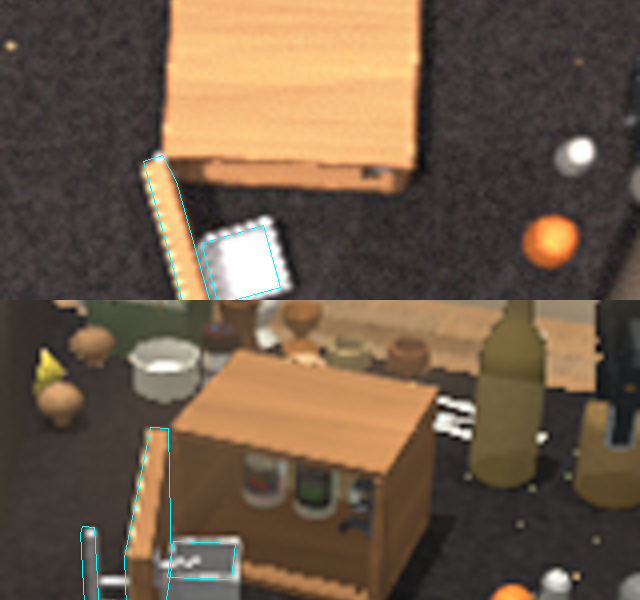

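Overlay: door edges and rack rim lie on the predicted outlines (rack at top crop about (240,265)), so the rack centre is about (0.551, 0.074). I'll refine by a fit while going for the shaker.

>>> jog_arm(plan=[{"hand": 0.065, "x": -0.022, "y": 0.0032, "z": 0, "twist": 0}, {"hand": 0.065, "x": -0.022, "y": 0.0031, "z": 0, "twist": 0}, {"hand": 0.065, "x": 0, "y": 0, "z": 0, "twist": 0}, {"hand": 0.065, "x": 0, "y": 0, "z": 0.025, "twist": 0}, {"hand": 0.065, "x": 0, "y": 0, "z": 0.025, "twist": 0}, {"hand": 0.065, "x": 0, "y": 0, "z": 0.025, "twist": 0}, {"hand": 0.065, "x": 0, "y": 0, "z": 0, "twist": 0}])

```text
time_s: 10.45
position: [0.6274, -0.2816, 0.1539]
ee_rot: [-1.885, -2.503, 0.003]
force: [0.1, -0.2, -0.1]
width: 0.766
finger_force: 0.0
```

```bash
cat > fd.py <<'E'
from s import *
D=np.load("d1.npz")
def gen(x):
    g=[box(-16,0,-200,0,0,149),box(-56,-46,-160,-150,55,143)]
    return [rz(k,*x) for k in g]
for ns in(("top",),("side",),("side","top")):
    x,c=fit({n:D[n] for n in ns},gen,(.632,.135,-1.29),(.006,.006,.05)); print(ns,x,c,rz(np.array([[36,-95,40]])/1e3,*x)[0])
# rack rim from brightness in top view
a=cv2.imread("pics/r_top.png"); m=np.zeros(a.shape[:2]); m[200:250,288:325]=(a[200:250,288:325].min(2)>150); print(m.sum())
for zt in (.076,):
    x,c=fit({"top":m},lambda x:rz(np.vstack([box(-30,30,-30,30,76,76),box(-30,30,-30,30,37,37)]),*x),(.551,.074,-1.29),(.006,.006,.1)); print("rack",x,c)
st()
E
python3 fd.py
```

```text
('top',) [ 0.63218364  0.13574537 -1.27149434] 0.5217512354701748 [0.55202182 0.07333478 0.04      ]
('side',) [ 0.63593014  0.13411465 -1.28600797] 0.4192670642042494 [0.55487099 0.07287402 0.04      ]
('side', 'top') [ 0.63432956  0.1350562  -1.27912331] 0.9548334476791267 [0.55369395 0.07325896 0.04      ]
395.0
rack [ 0.55409441  0.07175444 -1.25761153] 0.19659419188079674
t 10.45 p [ 0.6274 -0.2816  0.1539] yang 16.1 tilt 0.47 q [-0.42  0.46  0.23  1.35  0.    0.87] F [ 0.1 -0.2 -0.1] w 0.766 ff 0.0
```

```bash
python3 - <<'E'
from s import *
D=np.load("d1.npz")
def gen(x):
    g=[box(-16,0,-200,0,0,149),box(-56,-46,-160,-150,55,143),box(0,66,-125,-65,37,76),box(-46,-16,-158,-152,66,70),box(-46,-16,-158,-152,90,94)]
    return [rz(k,*x) for k in g]
for ns in(("top",),("side",),("side","top")):
    x,c=fit({n:D[n] for n in ns},gen,(.632,.135,-1.29),(.006,.006,.05)); print(ns,x,c,rz(np.array([[36,-95,40]])/1e3,*x)[0],rz(np.array([[-51,-155,40]])/1e3,*x)[0])
print(tri(("side",(310.3,229.5)),("top",(298.8,224.6))))
print(tri(("side",(283.6,219.1)),("top",(283,253))))
E
```

```text
('top',) [ 0.63277076  0.13651534 -1.26733143] 0.11257269454444752 [0.55286944 0.07377158 0.04      ] [0.46961294 0.13886656 0.04      ]
('side',) [ 0.63114988  0.13468021 -1.26884773] 0.08684501952555812 [0.55115351 0.07205767 0.04      ] [0.46799582 0.13727882 0.04      ]
('side', 'top') [ 0.6318911   0.13491842 -1.27443854] 0.22081997441287682 [0.55154587 0.0727441  0.04      ] [0.46875412 0.13842915 0.04      ]
(array([0.55992857, 0.07831265, 0.02626197]), np.float64(0.0013297230153967998))
(array([0.45740128, 0.12703439, 0.12648505]), np.float64(0.0019733794015011625))
```

>>> jog_arm(plan=[{"hand": 0.065, "x": -0.0025, "y": 0.0015, "z": 0.0, "twist": 0}, {"hand": 0.065, "x": 0, "y": 0, "z": 0.026, "twist": 0}, {"hand": 0.065, "x": 0, "y": 0, "z": 0.026, "twist": 0}, {"hand": 0.065, "x": 0, "y": 0, "z": 0.026, "twist": 0}, {"hand": 0.065, "x": 0, "y": 0, "z": 0.025, "twist": 0}, {"hand": 0.065, "x": 0, "y": 0, "z": 0, "twist": 0}, {"hand": 0.065, "x": 0, "y": 0, "z": 0, "twist": 0}])

```text
time_s: 11.03
position: [0.6321, -0.2853, 0.0573]
ee_rot: [-1.89, -2.509, 0.0]
force: [-0.3, 0.4, 1.5]
width: 0.761
finger_force: 0.0
```

```bash
python3 -c "
from s import *
to(.63,-.285,.048)"
```

```text
t 11.03 p [ 0.6321 -0.2853  0.0573] yang 16.0 tilt 0.02 q [-0.42  0.49  0.07  1.15  0.    0.87] F [-0.3  0.4  1.5] w 0.761 ff 0.0
tool shift [ 0.0009 -0.002   0.0093]
```

>>> jog_arm(plan=[{"hand": 0.065, "x": 0, "y": -0.001, "z": 0.008, "twist": 0}, {"hand": 0.065, "x": 0, "y": 0, "z": 0, "twist": 0}, {"hand": 0.05, "x": 0, "y": 0, "z": 0, "twist": 0}, {"hand": 0.05, "x": 0, "y": 0, "z": 0, "twist": 0}, {"hand": 0.04, "x": 0, "y": 0, "z": 0, "twist": 0}, {"hand": 0.03, "x": 0, "y": 0, "z": 0, "twist": 0}, {"hand": 0.03, "x": 0, "y": 0, "z": 0, "twist": 0}, {"hand": 0.03, "x": 0, "y": 0, "z": 0, "twist": 0}], squeeze=30)

```text
time_s: 11.7
position: [0.6314, -0.2861, 0.0493]
ee_rot: [1.89, 2.508, 0.0]
force: [-1.1, -0.2, 5.8]
width: 0.393
finger_force: 29.2
```

```bash
python3 - <<'E'
from s import *
st()
for n in("side","top"):
    for d in arm.trace(n,"shaker"): print(n,np.round(d["box"],1),round(d["p"],2))
o=arm.camera("side")[190:280,350:470,::-1]
cv2.imwrite("pics/g2.png",cv2.resize(o,(800,600),interpolation=cv2.INTER_CUBIC))
E
```

```text
t 11.7 p [ 0.6314 -0.2861  0.0493] yang 16.0 tilt 0.08 q [-0.43  0.49  0.05  1.13 -0.    0.87] F [-1.1 -0.2  5.8] w 0.393 ff 29.2
side [379.3 229.2  15.6  22.1] 0.73
side [396.6 222.1   9.8  14.5] 0.66
side [410.5 225.8  12.9  22.3] 0.48
top [373.2 216.7   7.8   7.1] 0.61
top [376.8 196.8  11.3   8.1] 0.56
top [398.9 204.1   4.7   8.8] 0.48
```

View pics/g2.png

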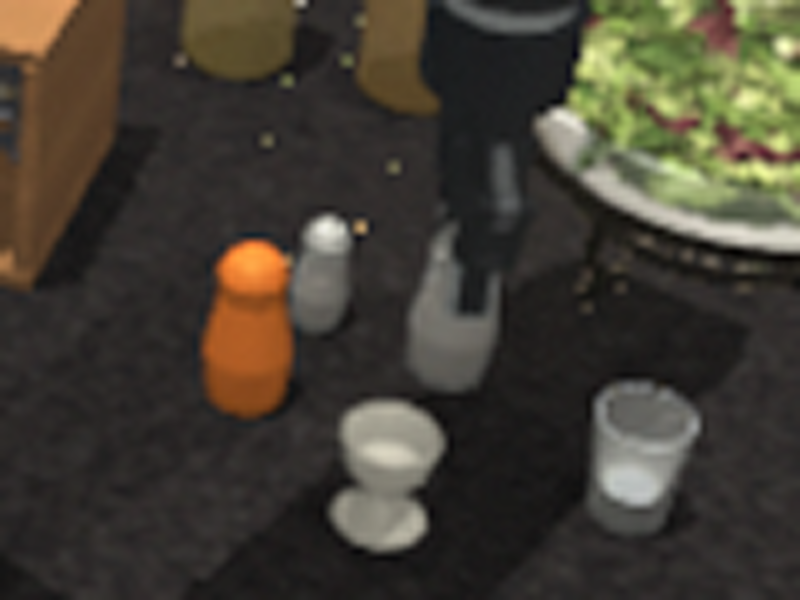

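The shaker is between the pads, gripped at its narrower upper part (33 mm), and the neighbours are untouched. Lifting and carrying.

>>> jog_arm(plan=[{"hand": 0.03, "x": 0, "y": 0, "z": -0.01, "twist": 0}, {"hand": 0.03, "x": 0, "y": 0, "z": -0.02, "twist": 0}, {"hand": 0.03, "x": 0, "y": 0, "z": -0.02, "twist": 0}, {"hand": 0.03, "x": 0, "y": 0, "z": -0.028, "twist": 0}, {"hand": 0.03, "x": 0, "y": 0, "z": -0.028, "twist": 0}, {"hand": 0.03, "x": 0, "y": 0, "z": -0.028, "twist": 0}, {"hand": 0.03, "x": 0, "y": 0, "z": -0.028, "twist": 0}, {"hand": 0.03, "x": 0, "y": 0, "z": -0.02, "twist": 0}, {"hand": 0.03, "x": 0, "y": 0, "z": -0.01, "twist": 0}, {"hand": 0.03, "x": 0, "y": 0, "z": 0, "twist": 0}], squeeze=40)

```text
time_s: 12.68
position: [0.6318, -0.2861, 0.2438]
ee_rot: [1.888, 2.505, 0.002]
force: [-0.1, 0.1, -0.8]
width: 0.388
finger_force: 38.8
```

>>> jog_arm(plan=[{"hand": 0.03, "x": 0.016, "y": 0.001, "z": 0, "twist": 0}, {"hand": 0.03, "x": 0.032, "y": 0.002, "z": 0, "twist": 0}, {"hand": 0.03, "x": 0.036, "y": 0.0022, "z": 0, "twist": 0}, {"hand": 0.03, "x": 0.036, "y": 0.0022, "z": 0, "twist": 0}, {"hand": 0.03, "x": 0.036, "y": 0.0022, "z": 0, "twist": 0}, {"hand": 0.03, "x": 0.036, "y": 0.0022, "z": 0, "twist": 0}, {"hand": 0.03, "x": 0.036, "y": 0.0022, "z": 0, "twist": 0}, {"hand": 0.03, "x": 0.036, "y": 0.0022, "z": 0, "twist": 0}, {"hand": 0.03, "x": 0.036, "y": 0.0022, "z": 0, "twist": 0}, {"hand": 0.03, "x": 0.036, "y": 0.0022, "z": 0, "twist": 0}, {"hand": 0.03, "x": 0.022, "y": 0.0017, "z": 0, "twist": 0}, {"hand": 0.03, "x": 0.01, "y": 0, "z": 0, "twist": 0}])

```text
time_s: 13.68
position: [0.5496, 0.0769, 0.2393]
ee_rot: [-1.885, -2.511, 0.001]
force: [0.4, 0.1, -1.0]
width: 0.391
finger_force: 38.8
```

>>> jog_arm(plan=[{"hand": 0.03, "x": 0, "y": 0, "z": 0, "twist": 0}, {"hand": 0.03, "x": 0, "y": 0, "z": 0, "twist": 0}, {"hand": 0.03, "x": 0, "y": 0, "z": 0, "twist": 0}])

```text
time_s: 13.93
position: [0.5511, 0.073, 0.2398]
ee_rot: [-1.892, -2.508, 0.001]
force: [0.3, 0.3, -0.0]
width: 0.388
finger_force: 38.8
```

```bash
python3 - <<'E'
from s import *
p,Rm=st(); to(.5515,.0735,.235)
for n in("side","top"):
    im=arm.camera(n)[:,:,::-1].copy(); cv2.imwrite(f"pics/h_{n}.png",im)
    for t in("shaker","rack_floor"): print(n,t,[(np.round(d["uv"],1).tolist(),round(d["p"],2)) for d in arm.pinpoint(n,t)[:4]])
    print("pred",proj(n,p-[0,0,.049]))
    for d in arm.trace(n,"shaker"): print(n,np.round(d["box"],1),round(d["p"],2))
    if n=="side":
        off=np.array([250,130]); o=cv2.resize(im[130:280,250:450],None,fx=4,fy=4,interpolation=cv2.INTER_CUBIC)
        x=(.632,.135,-1.28)
        for g in [cyl(p[0],p[1],p[2]-.049),rz(box(9,63,-122,-68,76,76),*x)]: cv2.polylines(o,[cv2.convexHull(np.int32((projs(n,g)+.5-off)*4))],True,(255,255,0),1)
        cv2.imwrite("pics/ho.png",o)
E
```

```text
t 13.93 p [0.5511 0.073  0.2398] yang 15.9 tilt 0.05 q [ 0.13  0.19  0.05  1.44 -0.    1.42] F [ 0.3  0.3 -0. ] w 0.388 ff 38.8
t 13.93 p [0.5511 0.073  0.2398] yang 15.9 tilt 0.05 q [ 0.13  0.19  0.05  1.44 -0.    1.42] F [ 0.3  0.3 -0. ] w 0.388 ff 38.8
tool shift [0.0003 0.0005 0.0048]
side shaker [([306.7, 188.9], 0.64), ([401.2, 236.7], 0.62)]
side rack_floor []
pred [310.084366   190.59948427]
side [394.3 224.   10.1  14.9] 0.7
side [300.6 179.1  12.6  15.2] 0.68
side [379.7 227.   13.7  23. ] 0.67
top shaker [([191.6, 199.4], 0.68), ([375.7, 221.9], 0.49), ([377.6, 199.7], 0.46)]
top rack_floor []
pred [298.58774853 222.19307023]
top [371.7 217.3   7.8   7.5] 0.48
```

View pics/ho.png

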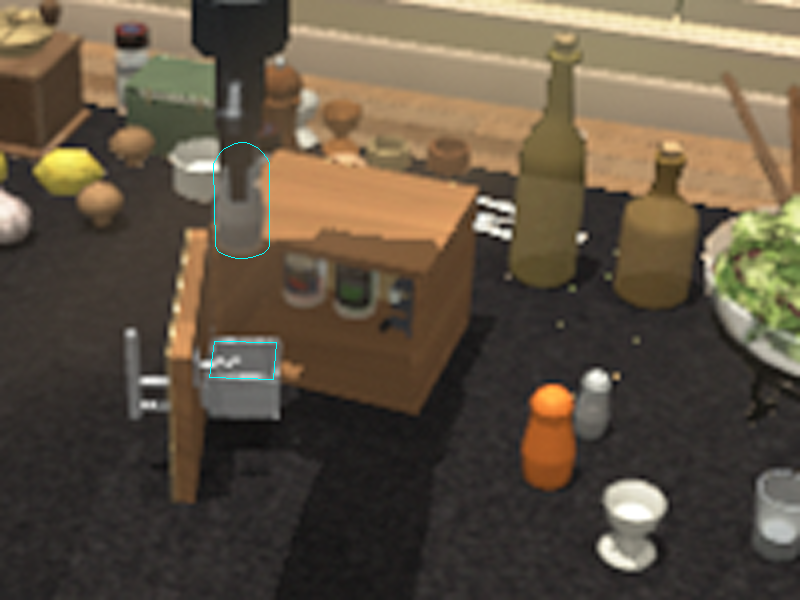

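The held shaker at crop (240,215) matches the predicted outline, within about 1 mm, above the rack at crop (243,360). Lowering, slowly at the end.

>>> jog_arm(plan=[{"hand": 0.03, "x": -0.0007, "y": 0.0005, "z": 0.02, "twist": 0.8}, {"hand": 0.03, "x": 0, "y": 0, "z": 0.025, "twist": 0}, {"hand": 0.03, "x": 0, "y": 0, "z": 0.025, "twist": 0}, {"hand": 0.03, "x": 0, "y": 0, "z": 0.02, "twist": 0}, {"hand": 0.03, "x": 0, "y": 0, "z": 0.01, "twist": 0}, {"hand": 0.03, "x": 0, "y": 0, "z": 0, "twist": 0}, {"hand": 0.03, "x": 0, "y": 0, "z": 0, "twist": 0}, {"hand": 0.03, "x": 0, "y": 0, "z": 0, "twist": 0}])

```text
time_s: 15.0
position: [0.5525, 0.0736, 0.1418]
ee_rot: [1.907, 2.495, 0.002]
force: [0.1, 0.7, -0.8]
width: 0.395
finger_force: 38.8
```

```bash
python3 -c "
from s import *
to(.5515,.0735,.0895)"
```

```text
t 15.0 p [0.5525 0.0736 0.1418] yang 15.2 tilt 0.12 q [ 0.13  0.2  -0.15  1.22  0.    1.44] F [ 0.1  0.7 -0.8] w 0.395 ff 38.8
tool shift [ 0.0001 -0.0011  0.0523]
```

>>> jog_arm(plan=[{"hand": 0.03, "x": 0, "y": 0, "z": 0.008, "twist": 0}, {"hand": 0.03, "x": 0, "y": 0, "z": 0.008, "twist": 0}, {"hand": 0.03, "x": 0, "y": 0, "z": 0.008, "twist": 0}, {"hand": 0.03, "x": 0, "y": 0, "z": 0, "twist": 0}, {"hand": 0.03, "x": 0, "y": 0, "z": 0, "twist": 0}])

```text
time_s: 15.42
position: [0.5511, 0.0735, 0.1155]
ee_rot: [-1.907, -2.495, 0.002]
force: [-0.7, 0.3, -1.0]
width: 0.389
finger_force: 38.8
```

```bash
python3 -c "
from s import *
to(.5515,.0735,.0895)"
```

```text
t 15.42 p [0.5511 0.0735 0.1155] yang 15.2 tilt 0.09 q [ 0.13  0.21 -0.19  1.17  0.    1.44] F [-0.7  0.3 -1. ] w 0.389 ff 38.8
tool shift [-0.0001  0.0005  0.026 ]
```

>>> jog_arm(plan=[{"hand": 0.03, "x": 0, "y": 0, "z": 0.008, "twist": 0}, {"hand": 0.03, "x": 0, "y": 0, "z": 0.008, "twist": 0}, {"hand": 0.03, "x": 0, "y": 0, "z": 0.005, "twist": 0}, {"hand": 0.03, "x": 0, "y": 0, "z": 0.002, "twist": 0}, {"hand": 0.03, "x": 0, "y": 0, "z": 0, "twist": 0}, {"hand": 0.03, "x": 0, "y": 0, "z": 0, "twist": 0}])

```text
time_s: 15.92
position: [0.5516, 0.0736, 0.0932]
ee_rot: [-1.908, -2.496, 0.0]
force: [0.4, 0.3, -0.6]
width: 0.391
finger_force: 38.9
```

>>> jog_arm(plan=[{"hand": 0.03, "x": 0, "y": 0, "z": 0.0015, "twist": 0}, {"hand": 0.03, "x": 0, "y": 0, "z": 0.0, "twist": 0}, {"hand": 0.03, "x": 0, "y": 0, "z": 0.001, "twist": 0}, {"hand": 0.03, "x": 0, "y": 0, "z": 0, "twist": 0}, {"hand": 0.03, "x": 0, "y": 0, "z": 0, "twist": 0}])

```text
time_s: 16.33
position: [0.5517, 0.0736, 0.0909]
ee_rot: [1.908, 2.496, 0.0]
force: [0.4, -0.1, -1.3]
width: 0.387
finger_force: 38.9
```

>>> jog_arm(plan=[{"hand": 0.03, "x": 0, "y": 0, "z": 0.001, "twist": 0}, {"hand": 0.03, "x": 0, "y": 0, "z": 0.0, "twist": 0}, {"hand": 0.03, "x": 0, "y": 0, "z": 0, "twist": 0}])

```text
time_s: 16.58
position: [0.5516, 0.0736, 0.0898]
ee_rot: [-1.908, -2.496, 0.0]
force: [-0.2, -0.4, -1.6]
width: 0.391
finger_force: 38.9
```

>>> jog_arm(plan=[{"hand": 0.03, "x": 0, "y": 0, "z": 0.001, "twist": 0}, {"hand": 0.03, "x": 0, "y": 0, "z": 0.0, "twist": 0}, {"hand": 0.03, "x": 0, "y": 0, "z": 0, "twist": 0}])

```text
time_s: 16.83
position: [0.5519, 0.0735, 0.0893]
ee_rot: [1.908, 2.495, 0.001]
force: [-0.9, -1.6, 3.0]
width: 0.391
finger_force: 39.6
```

```bash
python3 -c "
from s import *
st()"
```

```text
t 16.83 p [0.5519 0.0735 0.0893] yang 15.2 tilt 0.05 q [ 0.13  0.22 -0.24  1.11 -0.    1.44] F [-0.9 -1.6  3. ] w 0.391 ff 39.6
```

Floor contact felt at the expected height. Releasing and rising.

>>> jog_arm(plan=[{"hand": 0.036, "x": 0, "y": 0, "z": 0, "twist": 0}, {"hand": 0.042, "x": 0, "y": 0, "z": 0, "twist": 0}, {"hand": 0.05, "x": 0, "y": 0, "z": 0, "twist": 0}, {"hand": 0.065, "x": 0, "y": 0, "z": 0, "twist": 0}, {"hand": 0.065, "x": 0, "y": 0, "z": 0, "twist": 0}, {"hand": 0.065, "x": 0, "y": 0, "z": -0.01, "twist": 0}, {"hand": 0.065, "x": 0, "y": 0, "z": -0.02, "twist": 0}, {"hand": 0.065, "x": 0, "y": 0, "z": -0.03, "twist": 0}, {"hand": 0.065, "x": 0, "y": 0, "z": -0.03, "twist": 0}, {"hand": 0.065, "x": 0, "y": 0, "z": -0.03, "twist": 0}, {"hand": 0.065, "x": 0, "y": 0, "z": -0.025, "twist": 0}])

```text
time_s: 17.75
position: [0.5518, 0.0736, 0.2369]
ee_rot: [1.907, 2.495, 0.002]
force: [0.8, 0.3, 0.1]
width: 0.76
finger_force: 0.0
```

```bash
python3 - <<'E'
from s import *
p,Rm=st()
x=(.632,.135,-1.28)
for n in("side",):
    im=arm.camera(n)[:,:,::-1].copy()
    print([(np.round(d["uv"],1).tolist(),round(d["p"],2)) for d in arm.pinpoint(n,"shaker")[:4]],proj(n,(.5515,.0735,.04)))
    off=np.array([270,160]); o=cv2.resize(im[160:260,270:370],None,fx=6,fy=6,interpolation=cv2.INTER_CUBIC)
    for g in [cyl(.5515,.0735,.04)]+[rz(k,*x) for k in(box(9,63,-122,-68,76,76),box(-16,0,-200,0,0,149),box(-56,-46,-160,-150,55,143))]: cv2.polylines(o,[cv2.convexHull(np.int32((projs(n,g)+.5-off)*6))],True,(255,255,0),1)
    cv2.imwrite("pics/po.png",o)
E
```

```text
t 17.75 p [0.5518 0.0736 0.2369] yang 15.2 tilt 0.12 q [0.13 0.18 0.04 1.43 0.   1.44] F [0.8 0.3 0.1] w 0.76 ff 0.0
[([306.6, 227.1], 0.74), ([385.3, 246.9], 0.49), ([398.5, 237.3], 0.46), ([345.1, 202.1], 0.36)] [310.34260794 227.93411743]
```

View pics/po.png

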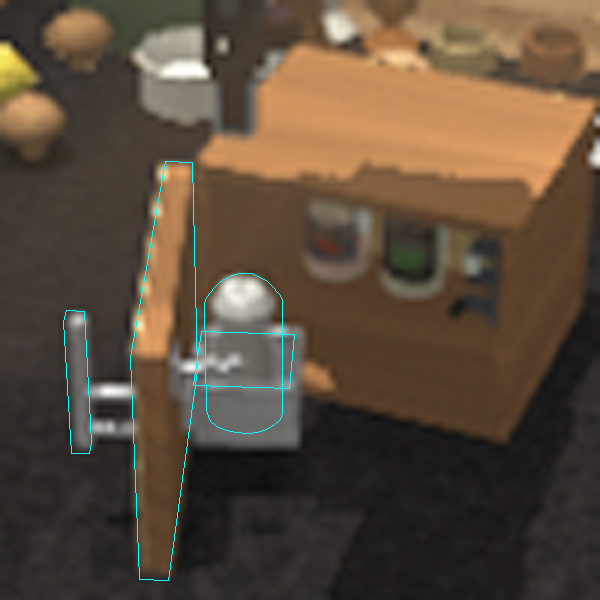

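The shaker stands upright and centred in the rack (dome at crop (243,295)). The door and handle are on their predicted outlines. Regripping the handle.

>>> jog_arm(plan=[{"hand": 0.085, "x": 0.029, "y": -0.0206, "z": 0, "twist": -1}, {"hand": 0.085, "x": 0.0285, "y": -0.021, "z": 0, "twist": 0}, {"hand": 0.085, "x": 0.0285, "y": -0.021, "z": 0, "twist": 0}, {"hand": 0.085, "x": 0, "y": 0, "z": 0, "twist": 0}, {"hand": 0.085, "x": 0, "y": 0, "z": 0, "twist": 0}, {"hand": 0.085, "x": 0, "y": 0, "z": 0.026, "twist": 0}, {"hand": 0.085, "x": 0, "y": 0, "z": 0.026, "twist": 0}, {"hand": 0.085, "x": 0, "y": 0, "z": 0.026, "twist": 0}, {"hand": 0.085, "x": 0, "y": 0, "z": 0.026, "twist": 0}, {"hand": 0.085, "x": 0, "y": 0, "z": 0.026, "twist": 0}, {"hand": 0.085, "x": 0, "y": 0, "z": 0, "twist": 0}, {"hand": 0.085, "x": 0, "y": 0, "z": 0, "twist": 0}])

```text
time_s: 18.85
position: [0.4674, 0.1383, 0.1028]
ee_rot: [-1.886, -2.51, 0.004]
force: [0.7, 0.0, 0.5]
width: 0.994
finger_force: 0.0
```

```bash
python3 -c "
from s import *
to(.4694,.1411,.105)"
```

```text
t 18.85 p [0.4674 0.1383 0.1028] yang 16.1 tilt 0.19 q [ 0.29  0.09 -0.36  1.12 -0.    1.58] F [0.7 0.  0.5] w 0.994 ff 0.0
tool shift [ 0.0021  0.0027 -0.0022]
```

>>> jog_arm(plan=[{"hand": 0.03, "x": 0, "y": 0, "z": 0, "twist": 0}, {"hand": 0.03, "x": 0, "y": 0, "z": 0, "twist": 0}, {"hand": 0.03, "x": 0, "y": 0, "z": 0, "twist": 0}, {"hand": 0.0, "x": 0, "y": 0, "z": 0, "twist": 0}, {"hand": 0.0, "x": 0, "y": 0, "z": 0, "twist": 0}, {"hand": 0.0, "x": 0, "y": 0, "z": 0, "twist": 0}, {"hand": 0.0, "x": 0, "y": 0, "z": 0, "twist": 0}])

```text
time_s: 19.43
position: [0.4695, 0.1393, 0.1045]
ee_rot: [1.885, 2.51, 0.003]
force: [5.1, -0.4, -0.3]
width: 0.106
finger_force: 39.2
```

>>> jog_arm(plan=[{"hand": 0.0, "x": -0.0027, "y": -0.0009, "z": 0, "twist": -1}, {"hand": 0.0, "x": -0.0054, "y": -0.0017, "z": 0, "twist": -2}, {"hand": 0.0, "x": -0.0082, "y": -0.0025, "z": 0, "twist": -3}, {"hand": 0.0, "x": -0.0082, "y": -0.0025, "z": 0, "twist": -3}, {"hand": 0.0, "x": -0.0082, "y": -0.0025, "z": 0, "twist": -3}, {"hand": 0.0, "x": -0.0082, "y": -0.0025, "z": 0, "twist": -3}, {"hand": 0.0, "x": -0.0082, "y": -0.0025, "z": 0, "twist": -3}, {"hand": 0.0, "x": -0.0082, "y": -0.0025, "z": 0, "twist": -3}, {"hand": 0.0, "x": -0.0082, "y": -0.0025, "z": 0, "twist": -3}, {"hand": 0.0, "x": -0.0082, "y": -0.0025, "z": 0, "twist": -3}, {"hand": 0.0, "x": -0.0082, "y": -0.0025, "z": 0, "twist": -3}, {"hand": 0.0, "x": -0.0082, "y": -0.0025, "z": 0, "twist": -3}])

```text
time_s: 20.43
position: [0.4931, 0.05, 0.1045]
ee_rot: [1.089, 2.944, 0.007]
force: [7.3, 5.9, -3.0]
width: 0.105
finger_force: 39.2
```

>>> jog_arm(plan=[{"hand": 0.0, "x": -0.0082, "y": -0.0025, "z": 0, "twist": -3}, {"hand": 0.0, "x": -0.0082, "y": -0.0025, "z": 0, "twist": -3}, {"hand": 0.0, "x": -0.0082, "y": -0.0025, "z": 0, "twist": -3}, {"hand": 0.0, "x": -0.0082, "y": -0.0025, "z": 0, "twist": -3}, {"hand": 0.0, "x": -0.0082, "y": -0.0025, "z": 0, "twist": -3}, {"hand": 0.0, "x": -0.0082, "y": -0.0025, "z": 0, "twist": -3}, {"hand": 0.0, "x": -0.0082, "y": -0.0025, "z": 0, "twist": -3}, {"hand": 0.0, "x": -0.0054, "y": -0.0017, "z": 0, "twist": -2}, {"hand": 0.0, "x": -0.0027, "y": -0.0009, "z": 0, "twist": -1}, {"hand": 0.0, "x": 0, "y": 0, "z": 0, "twist": 0}])

```text
time_s: 21.27
position: [0.5393, 0.0005, 0.1045]
ee_rot: [0.456, 3.105, 0.007]
force: [5.5, 7.5, -0.7]
width: 0.106
finger_force: 39.4
```

```bash
python3 -c "
from s import *
st()
for a in(.2,.22,.25,.1,.03):print(a,rz(np.array([[-.051,-.155,.1]]),.632,.135,-.05-a)[0])"
```

```text
t 21.27 p [5.393e-01 5.000e-04 1.045e-01] yang 73.3 tilt 0.31 q [-0.    0.18 -0.26  1.13  0.    0.29] F [ 5.5  7.5 -0.7] w 0.106 ff 39.4
0.2 [ 0.54423785 -0.00256382  0.1       ]
0.22 [ 0.54150431 -0.00078119  0.1       ]
0.25 [0.53747221 0.00199437 0.1       ]
0.1 [ 0.55840976 -0.01063817  0.1       ]
0.03 [ 0.56877634 -0.01542862  0.1       ]
```

>>> jog_arm(plan=[{"hand": 0.03, "x": 0, "y": 0, "z": 0, "twist": 0}, {"hand": 0.05, "x": 0, "y": 0, "z": 0, "twist": 0}, {"hand": 0.06, "x": 0, "y": 0, "z": 0, "twist": 0}, {"hand": 0.06, "x": 0, "y": 0, "z": 0, "twist": 0}, {"hand": 0.06, "x": 0.02, "y": 0, "z": 0, "twist": 0}, {"hand": 0.06, "x": 0.025, "y": 0, "z": 0, "twist": 0}, {"hand": 0.0, "x": 0, "y": 0, "z": 0, "twist": 0}, {"hand": 0.0, "x": 0, "y": 0, "z": 0, "twist": 0}, {"hand": 0.0, "x": 0, "y": 0, "z": 0, "twist": 0}, {"hand": 0.0, "x": 0, "y": 0, "z": 0, "twist": 0}, {"hand": 0.0, "x": 0, "y": 0, "z": 0, "twist": 0}])

```text
time_s: 22.18
position: [0.4946, 0.0119, 0.1038]
ee_rot: [0.459, 3.107, 0.0]
force: [0.7, 1.7, -0.2]
width: 0.01
finger_force: 0.0
```

```bash
python3 -c "
from s import *
to(.5393,.0005,.1045)"
```

```text
t 22.18 p [0.4946 0.0119 0.1038] yang 73.2 tilt 0.02 q [ 0.02  0.1  -0.35  1.12 -0.    0.32] F [ 0.7  1.7 -0.2] w 0.01 ff 0.0
tool shift [-0.0461  0.002  -0.0006]
```

>>> jog_arm(plan=[{"hand": 0.0, "x": 0, "y": 0, "z": 0, "twist": -5}, {"hand": 0.0, "x": 0, "y": 0, "z": 0, "twist": -5}, {"hand": 0.0, "x": -0.0104, "y": -0.003, "z": 0, "twist": 0}, {"hand": 0.0, "x": -0.0104, "y": -0.003, "z": 0, "twist": 0}, {"hand": 0.0, "x": -0.004, "y": -0.0016, "z": 0, "twist": 0}, {"hand": 0.0, "x": -0.004, "y": -0.0016, "z": 0, "twist": 0}, {"hand": 0.0, "x": -0.004, "y": -0.0016, "z": 0, "twist": 0}, {"hand": 0.0, "x": -0.004, "y": -0.0016, "z": 0, "twist": 0}, {"hand": 0.0, "x": 0, "y": 0, "z": 0, "twist": 0}])

```text
time_s: 22.93
position: [0.5295, -0.005, 0.1036]
ee_rot: [-0.188, -3.136, 0.0]
force: [-0.1, 0.1, -0.4]
width: -0.004
finger_force: 0.0
```

```bash
python3 -c "
from s import *
p,R_=st()
for a in(.2,.15,.12,.1,.06,.03,.01):print(a,np.round(R_.T@(rz(np.array([[-.051,-.155,p[2]]]),.632,.135,-.05-a)[0]-p),4))"
```

```text
t 22.93 p [ 0.5295 -0.005   0.1036] yang 83.1 tilt 0.01 q [-0.01  0.17 -0.28  1.13 -0.    0.11] F [-0.1  0.1 -0.4] w -0.004 ff 0.0
0.2 [-0.0143  0.0042 -0.    ]
0.15 [-0.0218  0.0008 -0.    ]
0.12 [-0.0263 -0.001  -0.    ]
0.1 [-0.0294 -0.0021 -0.    ]
0.06 [-0.0355 -0.0042 -0.    ]
0.03 [-0.0402 -0.0056 -0.    ]
0.01 [-0.0434 -0.0065 -0.    ]
```

>>> jog_arm(plan=[{"hand": 0.0, "x": -0.003, "y": -0.0012, "z": 0, "twist": 0}, {"hand": 0.0, "x": -0.003, "y": -0.0012, "z": 0, "twist": 0}, {"hand": 0.0, "x": 0, "y": 0, "z": 0, "twist": 0}])

```text
time_s: 23.18
position: [0.5335, -0.0075, 0.1036]
ee_rot: [-0.186, -3.133, -0.001]
force: [-5.5, 2.2, 1.7]
width: -0.002
finger_force: 2.4
```

>>> jog_arm(plan=[{"hand": 0.0, "x": -0.002, "y": -0.0008, "z": 0, "twist": 0}, {"hand": 0.0, "x": -0.001, "y": -0.0004, "z": 0, "twist": 0}, {"hand": 0.0, "x": 0, "y": 0, "z": 0, "twist": 0}])

```text
time_s: 23.43
position: [0.5352, -0.0085, 0.1036]
ee_rot: [-0.185, -3.132, -0.002]
force: [-8.6, 3.3, 3.5]
width: 0.002
finger_force: 4.4
```

>>> jog_arm(plan=[{"hand": 0.0, "x": -0.001, "y": -0.0004, "z": 0, "twist": 0}, {"hand": 0.0, "x": -0.001, "y": -0.0004, "z": 0, "twist": 0}, {"hand": 0.0, "x": 0, "y": 0, "z": 0, "twist": 0}])

```text
time_s: 23.68
position: [0.5379, -0.0101, 0.1036]
ee_rot: [-0.186, -3.133, -0.0]
force: [-5.2, -0.3, 1.5]
width: -0.003
finger_force: 2.4
```

>>> jog_arm(plan=[{"hand": 0.0, "x": -0.001, "y": -0.0004, "z": 0, "twist": 0}, {"hand": 0.0, "x": -0.001, "y": -0.0004, "z": 0, "twist": 0}, {"hand": 0.0, "x": 0, "y": 0, "z": 0, "twist": 0}])

```text
time_s: 23.93
position: [0.5419, -0.0113, 0.104]
ee_rot: [0.186, 3.135, 0.0]
force: [-0.6, 0.9, 0.6]
width: -0.001
finger_force: 0.0
```

First click passed, shown by the force drop with the bar at x≈0.558. Now the second.

>>> jog_arm(plan=[{"hand": 0.0, "x": -0.001, "y": -0.0003, "z": 0, "twist": 0}, {"hand": 0.0, "x": -0.001, "y": -0.0003, "z": 0, "twist": 0}, {"hand": 0.0, "x": 0, "y": 0, "z": 0, "twist": 0}])

```text
time_s: 24.18
position: [0.5437, -0.0121, 0.1039]
ee_rot: [0.186, 3.135, 0.0]
force: [-0.9, 0.1, 0.8]
width: -0.002
finger_force: 0.0
```

>>> jog_arm(plan=[{"hand": 0.0, "x": -0.001, "y": -0.0003, "z": 0, "twist": 0}, {"hand": 0.0, "x": -0.001, "y": -0.0003, "z": 0, "twist": 0}, {"hand": 0.0, "x": 0, "y": 0, "z": 0, "twist": 0}])

```text
time_s: 24.43
position: [0.5453, -0.013, 0.1038]
ee_rot: [0.186, 3.136, 0.0]
force: [0.5, 0.2, 0.3]
width: 0.001
finger_force: 0.0
```

>>> jog_arm(plan=[{"hand": 0.0, "x": -0.001, "y": -0.0003, "z": 0, "twist": 0}, {"hand": 0.0, "x": -0.001, "y": -0.0003, "z": 0, "twist": 0}, {"hand": 0.0, "x": 0, "y": 0, "z": 0, "twist": 0}])

```text
time_s: 24.68
position: [0.5457, -0.0132, 0.1037]
ee_rot: [-0.185, -3.133, -0.002]
force: [-6.2, 2.4, 3.6]
width: -0.004
finger_force: 3.0
```

>>> jog_arm(plan=[{"hand": 0.0, "x": -0.001, "y": -0.0003, "z": 0, "twist": 0}, {"hand": 0.0, "x": 0, "y": 0, "z": 0, "twist": 0}])

```text
time_s: 24.85
position: [0.546, -0.0134, 0.1037]
ee_rot: [-0.185, -3.132, -0.003]
force: [-8.6, 3.3, 6.1]
width: 0.004
finger_force: 4.1
```

>>> jog_arm(plan=[{"hand": 0.0, "x": -0.001, "y": -0.0003, "z": 0, "twist": 0}, {"hand": 0.0, "x": 0, "y": 0, "z": 0, "twist": 0}])

```text
time_s: 25.02
position: [0.5469, -0.0139, 0.1037]
ee_rot: [-0.185, -3.132, -0.002]
force: [-7.7, 2.9, 4.7]
width: -0.001
finger_force: 4.1
```

>>> jog_arm(plan=[{"hand": 0.0, "x": -0.0007, "y": -0.0003, "z": 0, "twist": 0}, {"hand": 0.0, "x": 0, "y": 0, "z": 0, "twist": 0}])

```text
time_s: 25.18
position: [0.5479, -0.0143, 0.1037]
ee_rot: [-0.185, -3.133, -0.002]
force: [-6.3, 2.8, 2.8]
width: -0.003
finger_force: 3.3
```

>>> jog_arm(plan=[{"hand": 0.0, "x": -0.0007, "y": -0.0002, "z": 0, "twist": 0}, {"hand": 0.0, "x": 0, "y": 0, "z": 0, "twist": 0}])

```text
time_s: 25.35
position: [0.5491, -0.0149, 0.1037]
ee_rot: [-0.186, -3.134, -0.001]
force: [-4.4, 1.1, 3.4]
width: 0.0
finger_force: 2.4
```

>>> jog_arm(plan=[{"hand": 0.0, "x": -0.0007, "y": -0.0002, "z": 0, "twist": 0}, {"hand": 0.0, "x": 0, "y": 0, "z": 0, "twist": 0}])

```text
time_s: 25.52
position: [0.5504, -0.0155, 0.1038]
ee_rot: [-0.186, -3.135, 0.0]
force: [-3.4, -0.3, 1.6]
width: -0.0
finger_force: 1.4
```

>>> jog_arm(plan=[{"hand": 0.0, "x": -0.0007, "y": -0.0002, "z": 0, "twist": 0}, {"hand": 0.0, "x": 0, "y": 0, "z": 0, "twist": 0}])

```text
time_s: 25.68
position: [0.5521, -0.016, 0.1038]
ee_rot: [0.187, 3.135, -0.0]
force: [1.2, 0.1, -0.3]
width: 0.0
finger_force: 0.0
```

>>> jog_arm(plan=[{"hand": 0.0, "x": -0.001, "y": -0.0002, "z": 0, "twist": 0}, {"hand": 0.0, "x": 0, "y": 0, "z": 0, "twist": 0}])

```text
time_s: 25.85
position: [0.5532, -0.0163, 0.1038]
ee_rot: [0.186, 3.135, -0.0]
force: [0.5, 0.6, -0.1]
width: 0.005
finger_force: 0.0
```

>>> jog_arm(plan=[{"hand": 0.0, "x": -0.001, "y": -0.0002, "z": 0, "twist": 0}, {"hand": 0.0, "x": 0, "y": 0, "z": 0, "twist": 0}])

```text
time_s: 26.02
position: [0.5539, -0.0166, 0.1038]
ee_rot: [0.186, 3.136, -0.0]
force: [-0.8, -0.3, -0.5]
width: -0.001
finger_force: 0.0
```

The door has moved on over 8 mm from the first click and left the finger, so the spring has taken it home. Backing off and checking.

>>> jog_arm(plan=[{"hand": 0.0, "x": 0.01, "y": 0, "z": 0, "twist": 0}, {"hand": 0.0, "x": 0.03, "y": 0, "z": 0, "twist": 0}, {"hand": 0.0, "x": 0.035, "y": 0, "z": 0, "twist": 0}, {"hand": 0.0, "x": 0.035, "y": 0, "z": 0, "twist": 0}, {"hand": 0.0, "x": 0.035, "y": 0, "z": -0.02, "twist": 0}, {"hand": 0.0, "x": 0.035, "y": 0, "z": -0.02, "twist": 0}, {"hand": 0.0, "x": 0, "y": 0, "z": 0, "twist": 0}, {"hand": 0.0, "x": 0, "y": 0, "z": 0, "twist": 0}, {"hand": 0.0, "x": 0, "y": 0, "z": 0, "twist": 0}, {"hand": 0.0, "x": 0, "y": 0, "z": 0, "twist": 0}])

```text
time_s: 26.85
position: [0.3751, 0.0048, 0.1433]
ee_rot: [-0.186, -3.136, 0.0]
force: [1.2, 0.5, -0.1]
width: -0.002
finger_force: 0.0
```

```bash
python3 - <<'E'
from s import *
st()
x0=(.632,.135)
for n in("side","top"):
    im=arm.camera(n)[:,:,::-1].copy(); uv=[(np.round(d["uv"],1).tolist(),round(d["p"],2)) for d in arm.pinpoint(n,"door_handle")[:2]]
    L=arm.trace(n,"door_handle")
    off=np.array([260,130]); o=cv2.resize(im[130:260,260:400],None,fx=5,fy=5,interpolation=cv2.INTER_CUBIC)[:, :]
    for a in(.03,):
        for g in(box(-16,0,-200,0,0,149),box(-56,-46,-160,-150,55,143)): cv2.polylines(o,[cv2.convexHull(np.int32((projs(n,rz(g,*x0,-.05-a))+.5-off)*5))],True,(255,255,0),1)
    cv2.imwrite(f"pics/e_{n}.png",o); print(n,uv,len(L))
    if L and n=="side":
        m=L[0]["pixels"].astype(float)
        f=fit({n:m},lambda x:[rz(g,*x0,-.05-x[0]) for g in(box(-16,0,-200,0,0,149),box(-56,-46,-160,-150,55,143))],(.05,),(.05,)); print(f)
E
```

```text
t 26.85 p [0.3751 0.0048 0.1433] yang 83.2 tilt 0.01 q [ 0.01 -0.14 -0.5   1.22 -0.    0.13] F [ 1.2  0.5 -0.1] w -0.002 ff 0.0
side [([339.0, 211.6], 0.73)] 1
(array([0.01367188]), np.float64(0.4679749008465045))
top [([328.9, 217.1], 0.89)] 3
```

View pics/e_top.png

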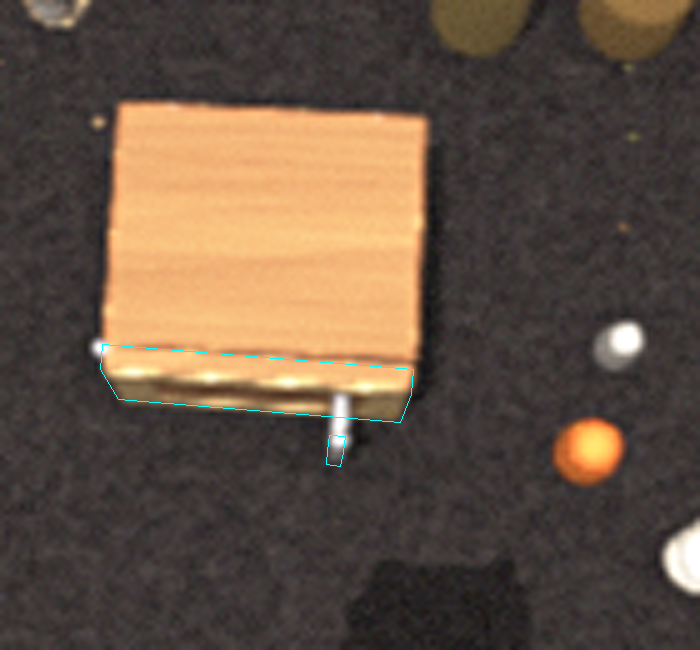

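The door lies almost flush, with its free edge at crop (413,370) and only a sliver of gap. The bystanders are unmoved. Handing in.

```bash
python3 -c "
from plant import arm
print(arm.hand_in())"
```

```text
the job is handed in; nothing more can be done
None
```

I pulled the door open, stood the shaker in the rack and pushed the door shut through both clicks, then handed the job in at about 27 s. The closed door hid the shaker from my last check, and the hand-in gave no verdict.

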